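Strip two stub milling arbors and put cutters and collars away

TASK

Strip the two milling arbors: take the bush, the spacer and the two cutters under them off their spindles and put each of the four parts away on the wooden stand whose recess is made for its size, lying flat on the felt with the stand's pin through its bore. Set the parts down instead of dropping them, cutter teeth chip easily, and leave the mug and the tape measure where they are.

Things in the scene. Friction and masses are not known exactly. Their poses are not given: they have to be found in the camera images.
- dark_cutter: Larger milling cutter: dark grey toothed disc, 68 mm diameter, 18 mm thick, 20 mm bore, 0.4 kg. Starts under the bush or the spacer, underside at 40 mm, on a fixed upright arbor: 17 mm spindle, top 82 mm above the bench, in a grey block 92 mm square, up to 27 mm high. Lift straight up, underside clear of 82 mm. Origin: centre of underside; z up along the bore.
- gold_cutter: Smaller milling cutter: gold toothed disc, 56 mm diameter, 18 mm thick, 20 mm bore, 0.3 kg. Starts under the bush or the spacer, underside at 40 mm, on a fixed upright arbor: 17 mm spindle, top 82 mm above the bench, in a grey block 92 mm square, up to 27 mm high. Lift straight up, underside clear of 82 mm. Origin: centre of underside; z up along the bore.
- bronze_bush: Reddish-brown bronze bush with a dark groove: plain ring, 44 mm diameter, 26 mm high, 20 mm bore, 0.2 kg. Starts on top of one of the two cutters, underside at 58 mm, on a fixed upright arbor: 17 mm spindle, top 82 mm above the bench, in a grey block 92 mm square, up to 27 mm high. Lift straight up, underside clear of 82 mm. Origin: centre of underside; z up along the bore.
- steel_spacer: Bright steel spacer: plain ring, 32 mm diameter, 22 mm high, 20 mm bore, 0.1 kg. Starts on top of one of the two cutters, underside at 58 mm, on a fixed upright arbor: 17 mm spindle, top 82 mm above the bench, in a grey block 92 mm square, up to 27 mm high. Lift straight up, underside clear of 82 mm. Origin: centre of underside; z up along the bore.
- stand_82: Fixed light-wood stand 102 mm square, 14 mm high, with a round green-felt recess 82 mm across, 4 mm deep (floor 10 mm above the bench): the largest, for the dark cutter. Fingers cannot enter beside the part, so hold it over 4 mm above its underside. Central pin 8 mm thick, tapered tip 30 mm above the bench; the bores pass it with 6 mm all round. Origin: centre of underside, on the bench; z up.
- stand_70: Fixed light-wood stand 90 mm square, 14 mm high, with a round green-felt recess 70 mm across, 4 mm deep (floor 10 mm above the bench): second largest, for the gold cutter. Fingers cannot enter beside the part, so hold it over 4 mm above its underside. Central pin 8 mm thick, tapered tip 30 mm above the bench; the bores pass it with 6 mm all round. Origin: centre of underside, on the bench; z up.
- stand_58: Fixed light-wood stand 78 mm square, 14 mm high, with a round green-felt recess 58 mm across, 4 mm deep (floor 10 mm above the bench): third largest, for the bronze bush. Fingers cannot enter beside the part, so hold it over 4 mm above its underside. Central pin 8 mm thick, tapered tip 30 mm above the bench; the bores pass it with 6 mm all round. Origin: centre of underside, on the bench; z up.
- stand_46: Fixed light-wood stand 66 mm square, 14 mm high, with a round green-felt recess 46 mm across, 4 mm deep (floor 10 mm above the bench): the smallest, for the steel spacer. Fingers cannot enter beside the part, so hold it over 4 mm above its underside. Central pin 8 mm thick, tapered tip 30 mm above the bench; the bores pass it with 6 mm all round. Origin: centre of underside, on the bench; z up.
- mug: White mug with green stripes, 86 x 115 x 95 mm, loose behind the arbors; a bystander to leave alone. Origin: centre of its footprint box, on the bench.
- tape: Yellow tape measure, 40 x 78 x 62 mm, loose at the left of the work; a bystander to leave alone. Origin: centre of its underside.
Things that resemble listed ones, but are neither listed nor needed, are in the scene too. What is shaped like the stand_58 but blue or orange is not meant.

How it is judged:
At the end, for the whole second after the job is handed in: Each part lies on its own stand (dark cutter 82 mm, gold cutter 70 mm, bronze bush 58 mm, steel spacer 46 mm recess): centre within 9 mm of the stand's centre, underside on the recess floor (7 to 12.5 mm above the stand's underside), level within 0.08 rad, released and at rest (horizontal distance between dark_cutter and stand_82 below 0.009 m and z of dark_cutter in the frame of stand_82 between 0.007 and 0.0125 m and angle between each of dark_cutter, gold_cutter, bronze_bush, steel_spacer's own z axis and vertical below 0.08 rad and linear speed of each of dark_cutter, gold_cutter, bronze_bush, steel_spacer below 0.02 m/s and horizontal distance between gold_cutter and stand_70 below 0.009 m and z of gold_cutter in the frame of stand_70 between 0.007 and 0.0125 m and horizontal distance between bronze_bush and stand_58 below 0.009 m and z of bronze_bush in the frame of stand_58 between 0.007 and 0.0125 m and horizontal distance between steel_spacer and stand_46 below 0.009 m and z of steel_spacer in the frame of stand_46 between 0.007 and 0.0125 m); the robot touches nothing.
It fails at once if a part is dropped or knocked loose (faster than 0.6 m/s near the bench, out of the fingers) ((linear speed of dark_cutter above 0.6 m/s and contact force between the fingers and dark_cutter below 0.2 N and height (world z) of dark_cutter below 0.12 m) or (linear speed of gold_cutter above 0.6 m/s and contact force between the fingers and gold_cutter below 0.2 N and height (world z) of gold_cutter below 0.12 m) or (linear speed of bronze_bush above 0.6 m/s and contact force between the fingers and bronze_bush below 0.2 N and height (world z) of bronze_bush below 0.12 m) or (linear speed of steel_spacer above 0.6 m/s and contact force between the fingers and steel_spacer below 0.2 N and height (world z) of steel_spacer below 0.12 m)).
It fails at once if the mug is moved by more than 20 mm (distance of mug from where it was at the start of the episode above 0.02 m).
It fails at once if the tape measure is moved by more than 20 mm (distance of tape from where it was at the start of the episode above 0.02 m).
It also fails if it takes over 102 s, if anything falls off the work surface, if the arm or the gripper's body presses on something with over 40 N, if the wrist force passes 120 N, or if a joint passes its speed limit or range.

ROBOT

A 6-joint arm with a two-finger parallel gripper is mounted at the origin on a cart in front of the work surface, level with it; the furniture and walls round the work are solid. World frame = base frame: x ahead of the robot, y to its left, z up, the work surface at z = 0. Lengths are in m, angles in rad, forces in N, time in s.
With the tool pointing down it reaches from about 0.3 to 0.875 m from the base axis. Payload 6.4 kg.
Tool frame: the origin (TCP) lies midway between the tips of the shut fingers; the grasp point (between the pads) lies 19 mm behind it; z points along the fingers, y is the line along which they close (so a half turn about z gives the same grasp; the last joint's range is limited). The gripper opens to 85 mm and grips with 20 to 120 N. Pads are 22 mm wide; open, the fingers measure 114 mm over their backs; the gripper's body (76 mm by 85 mm) begins 54 mm behind the grasp point. The pads swing forward as they close: fully open they stand 13 mm farther back than shut.
Start: joints at [-1.445, 0.181, 1.607, -0, 1.354, -0.206], TCP at [0.187, -0.544, 0.231] pointing down, gripper open.
Joint ranges: [-2.99, 2.99], [-0.89, 2.07], [0.3, 2.58], [-1.14, 4.28], [0, 2.63], [-3.12, 3.12]. Speed limits (rad/s): [2.57, 2.57, 3.01, 3.14, 3.14, 3.14].

INTERFACE

Orientations are given as a unit quaternion [w, x, y, z].
In Python, from bench import ctrl gives the robot as it stands.
- The arm moves only by the tool drive_tool, never from a script. Its argument "plan" is a list that holds one entry, the list of rows, each a list of 4 numbers: the shift along the tool's x, y, z scaled (see below), then the turn about the tool's z scaled (see below). In form: [[[x, y, z, roll], ...]]. A call has 1 to 12 rows; each row is the pose to reach, as a shift and turn from the pose commanded when the call began, along the tool's axes at that moment, turning the shorter way round; what a row does not reach only later rows make up. The controller multiplies each number of a shift by 400 mm and each number of a turn by 180 degrees. A row lasts 1/12 s, in which the tool goes at most 41.7 mm and 7.16 degrees, less where a joint would pass 70% of its speed; a pose out of reach is approached as far as the arm can. A call with a number of a shift or a turn outside -1 to 1 is refused whole. A call with a gripper value outside its range is refused whole. "jaw" is the closure, from 0 (fully open) to 1 (shut), set as the call begins (left out, the last holds). The fingers move at their own pace and stop on an object; the grip force is fixed at half the most. Time passes only in rows, so rows that repeat a pose let the fingers close. It gives the time, the measured TCP pose, the force, the opening and the grip force at its end, in the units of the state.
- ctrl.get_obs(): the state, without advancing time (a new reading comes with each control period).
- ctrl.camera(name): name is "scene" or "side" or "wrist"; returns (picture, depth): 400x640x3 uint8, red, green, blue; 400x640 float32, m along the optical axis (not along the pixel's ray), 0 where there is no reading.
- ctrl.camera_info(name): a dict with "camera_matrix" (3x3 intrinsics, pixels), "R" (3x3) and "t" (3): a world point X has camera coordinates R X + t; the wrist camera has in their place "T_tool_cam" (4x4, takes a point from camera to tool coordinates, whose origin is the TCP and whose axes are the flange's). Camera axes: x right, y down, z forward; pixel columns grow to the right and rows downward; lengths in m; the calibration is good to about 2 mm. A picture is of the moment at which its call begins: read the wrist's pose just before it. camera_info takes no time and is no camera call.
- ctrl.hand_in(): hands the job in; it is judged then, once.
The state is a dict: "time_s": time; "q": joint angles; "dq": joint speeds; "joint_efforts": joint torques, N m; "eef_pos": TCP position; "eef_rot": TCP orientation; "wrist_force": force on the tool from outside, world axes, zero at the start; "torque": the same for the moment, N m; "opening": opening from 0.0 (shut) to 1.0 (fully open); "grasp_force": force on a finger pad.
Only numpy, scipy, OpenCV 4.12 (cv2) and the standard library are available. Lean on these libraries where they do the work, as an engineer would, in place of code of your own. Each camera call takes 0.05 s, during which the arm holds its last target. There are 200 camera calls.

## Working session

There is one attempt and no reset: what is moved stays moved. The work goes in short steps, Python scripts to look and compute and a tool call to move; the robot and the scene stay as the last step left them, time stands still between calls to the robot, and variables do not carry over. Pictures are saved under pics/ and viewed, at most 14 in all, crops included, and the job is handed in when it is done.

Besides the shell and the picture viewer there is one more tool, called as name([rows], argument=value, ...), one row to a line, values as JSON. drive_tool: Moves the arm, as the interface text tells. Its arguments: {"type":"object","properties":{"plan":{"type":"array"},"jaw":{"type":"number"}},"required":["plan"]}

```bash
mkdir -p pics; python3 - <<'E'
from bench import ctrl
import cv2,numpy as np
o=ctrl.get_obs();print(o)
for n in("scene","side"):
    p,d=ctrl.camera(n);cv2.imwrite(f"pics/{n}0.png",p[:,:,::-1]);np.savez(f"{n}0.npz",p=p,d=d)
    i=ctrl.camera_info(n);print(n,i)
print(ctrl.camera_info("wrist"))
E
```

```text
{'time_s': 0.0, 'q': array([-1.44530650e+00,  1.81509009e-01,  1.60801929e+00,  1.30364826e-05,
        1.35376587e+00, -2.06315181e-01]), 'dq': array([-1.33160547e-03,  1.19877423e-03, -6.31523896e-04, -6.74222928e-05,
        1.32864038e-03,  1.51801561e-03]), 'joint_efforts': array([ 2.65458611e-04, -4.44867110e+01, -3.51340699e+01, -2.44507291e-04,
        8.90400843e-03,  1.06179462e-05]), 'eef_pos': array([ 0.18724895, -0.54308133,  0.23039669]), 'eef_rot': array([-8.49806994e-04,  9.86269591e-01,  1.65141062e-01,  4.07310185e-05]), 'wrist_force': array([ 0.63594654,  0.06408907, -1.01224886]), 'torque': array([ 0.06094826,  0.0412359 , -0.04390161]), 'grasp_force': 0.0, 'opening': 1.0017659850129608}
scene {'camera_matrix': array([[499.23568179,   0.        , 320.28523505],
       [  0.        , 499.23568179, 203.75861811],
       [  0.        ,   0.        ,   1.        ]]), 'R': array([[-0.86800982, -0.49649867,  0.00692996],
       [-0.32036243,  0.54930538, -0.77177167],
       [ 0.37937695, -0.67212549, -0.63586198]]), 't': array([0.49659113, 0.25217902, 1.48257197])}
sid
[... 204 characters left out ...]
01118934,  0.00800021],
       [-0.01329179,  0.63629526, -0.7713311 ],
       [ 0.00354019, -0.77136446, -0.63638379]]), 't': array([0.54244802, 0.04651158, 1.47220274])}
{'camera_matrix': array([[332.49378145,   0.        , 313.63168012],
       [  0.        , 332.49378145, 190.45189694],
       [  0.        ,   0.        ,   1.        ]]), 'T_tool_cam': array([[ 5.25913261e-04, -9.56760543e-01, -2.90876239e-01,
         7.30441369e-02],
       [ 9.99999777e-01,  6.22998376e-04, -2.41157963e-04,
         8.60124230e-04],
       [ 4.11945848e-04, -2.90876047e-01,  9.56760657e-01,
        -1.42771920e-01],
       [ 0.00000000e+00,  0.00000000e+00,  0.00000000e+00,
         1.00000000e+00]])}
```

View pics/scene0.png

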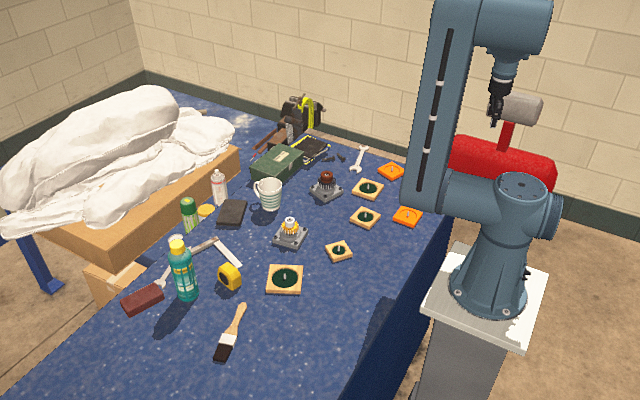

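View pics/side0.png

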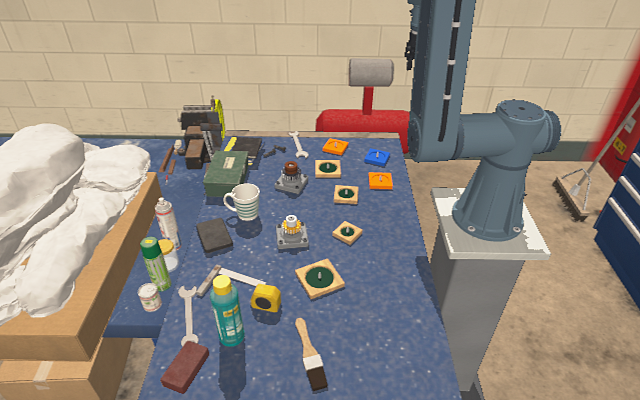

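The side view shows the four wooden stands at (320,278), (347,232), (346,194) and (327,169). The blue and orange decoys are at (377,157), (336,147) and (380,181). The arbors are at (292,178) with the bronze bush and (291,232) with the steel spacer. I'll enlarge to confirm.

```bash
cat > h.py <<'E'
import numpy as np,cv2
from bench import ctrl
def ray(n,u,v,z,info=None):
    i=info or ctrl.camera_info(n);K=i["camera_matrix"];R=np.array(i["R"]);t=np.array(i["t"])
    d=R.T@np.linalg.solve(K,[u,v,1]);c=-R.T@t
    return c+d*(z-c[2])/d[2]
def wristinfo():
    from scipy.spatial.transform import Rotation as Ro
    o=ctrl.get_obs();w,x,y,z=o["eef_rot"];T=np.eye(4);T[:3,:3]=Ro.from_quat([x,y,z,w]).as_matrix();T[:3,3]=o["eef_pos"]
    i=ctrl.camera_info("wrist");M=np.linalg.inv(T@i["T_tool_cam"])
    return dict(camera_matrix=i["camera_matrix"],R=M[:3,:3],t=M[:3,3])
E
python3 - <<'E'
from h import *
for n,(x0,y0,x1,y1) in dict(scene=(265,155,425,300),side=(265,130,405,300)).items():
    z=np.load(n+"0.npz");p=z["p"]
    s=4 if n=="scene" else 3.5
    cv2.imwrite(f"pics/{n}crop.png",cv2.resize(p[y0:y1,x0:x1,::-1],None,fx=s,fy=s,interpolation=cv2.INTER_CUBIC))
    h=cv2.cvtColor(p,cv2.COLOR_RGB2HSV)
    m=((h[...,0]>55)&(h[...,0]<92)&(h[...,1]>90)&(h[...,2]<110)).astype(np.uint8)
    c,l,st,ce=cv2.connectedComponentsWithStats(cv2.morphologyEx(m,cv2.MORPH_CLOSE,np.ones((5,5))))
    for k in range(1,c):
        x,y,w,hh,a=st[k]
        if a>60: 
            u,v=x+(w-1)/2,y+(hh-1)/2
            f=lambda a,b:ray(n,a,b,.012)
            print(n,st[k],ray(n,*ce[k],.011).round(4),"w",np.linalg.norm(f(x-.5,v)-f(x+w-.5,v)).round(4))
E
```

```text
scene [360 184  16   9 119] [ 0.514  -0.2488  0.011 ] w 0.0589
scene [180 202  16  13 137] [1.0025 0.1739 0.011 ] w 0.0557
scene [358 213  14   8  99] [ 0.4535 -0.0989  0.011 ] w 0.0481
scene [333 247  12   7  72] [0.4553 0.0896 0.011 ] w 0.0382
scene [178 256  21  46 254] [0.763  0.4355 0.011 ] w 0.0625
scene [272 269  25  19 354] [0.539  0.2755 0.011 ] w 0.0747
side [320 163  16   9 115] [ 0.514  -0.2511  0.011 ] w 0.0584
side [339 190  15   8  96] [ 0.4521 -0.0995  0.011 ] w 0.0508
side [342 228  12   8  79] [0.4546 0.0893 0.011 ] w 0.0368
side [141 240  21  19 209] [1.0292 0.1841 0.011 ] w 0.0612
side [306 268  27  20 431] [0.5384 0.2751 0.011 ] w 0.0743
side [232 294  10  28  68] [0.749  0.3841 0.011 ] w 0.0257
side [224 326  20  21 150] [0.7369 0.4703 0.011 ] w 0.0486
```

View pics/sidecrop.png

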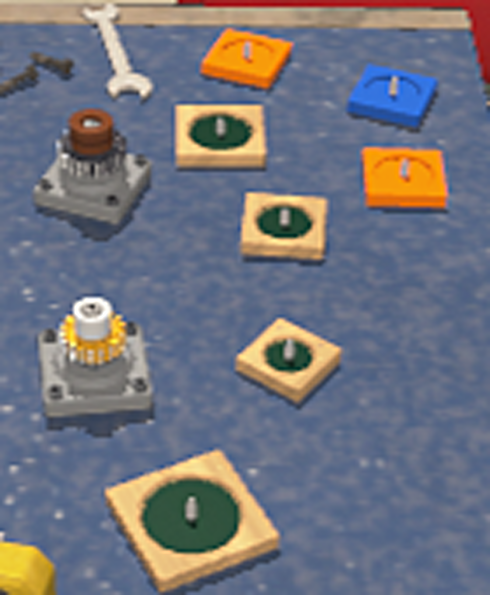

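View pics/scenecrop.png

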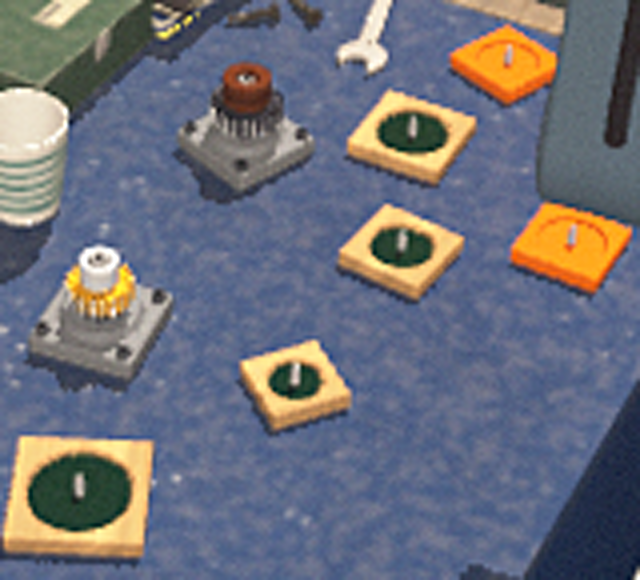

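Stand diameters from the felt rank 82 > 70 > 58 > 46. In the side view these are (320,278) → 82, (327,168) → 70, (346,194) → 58 and (347,232) → 46, all pale wood; the orange and blue ones are excluded. The bronze bush sits on the dark cutter and the steel spacer on the gold cutter.

```bash
python3 - <<'E'
from h import *
print("bronze",ray("side",291,163.8,.084),ray("scene",326.6,174.4,.084))
print("steel",ray("side",291.2,217.4,.080),ray("scene",289.7,219.4,.080))
for n in("side","scene"):
    z=np.load(n+"0.npz")
    for nm,(u,v) in dict(side=dict(mug=(243,203),tape=(266,297)),scene=dict(mug=(270,195),tape=(230,276)))[n].items():
        print(n,nm,ray(n,u,v,.05).round(3))
# arbor block corners, side crop top face (z~.020?)
from scipy.spatial.transform import Rotation as Ro
def move(p,cur,roll=None):
    pass
o=ctrl.get_obs();w,x,y,zz=o["eef_rot"];print(Ro.from_quat([x,y,zz,w]).as_matrix().round(3))
E
```

```text
bronze [ 0.6397882  -0.16542256  0.084     ] [ 0.63800907 -0.1593529   0.084     ]
steel [0.62350699 0.10535964 0.08      ] [0.62358461 0.10800831 0.08      ]
side mug [0.783 0.006 0.05 ]
side tape [0.672 0.377 0.05 ]
scene mug [0.771 0.005 0.05 ]
scene tape [0.659 0.377 0.05 ]
[[ 0.945  0.326 -0.   ]
 [ 0.326 -0.945  0.002]
 [ 0.    -0.002 -1.   ]]
```

drive_tool([
  [[0.964,-0.373,0,0.1055],[0.964,-0.373,0,0.1055],[0.964,-0.373,0,0.1055],[0.964,-0.373,0,0.1055],[0.964,-0.373,0,0.1055],[0.964,-0.373,0,0.1055],[0.964,-0.373,0,0.1055],[0.964,-0.373,0,0.1055],[0.964,-0.373,0,0.1055],[0.964,-0.373,0,0.1055],[0.964,-0.373,0,0.1055],[0.964,-0.373,0,0.1055]],
], jaw=0)

```text
time_s: 1.1
eef_pos: [0.5044, -0.2749, 0.2307]
eef_rot: [-0.0, 1.0, 0.002, -0.0]
wrist_force: [-0.5, -0.4, 0.3]
opening: 1.0
grasp_force: 0.0
```

drive_tool([
  [[0.337,-0.28,0,0],[0.337,-0.28,0,0],[0.337,-0.28,0,0],[0.337,-0.28,0,0],[0.337,-0.28,0,0],[0.337,-0.28,0,0],[0.337,-0.28,0,0]],
])

```text
time_s: 1.68
eef_pos: [0.6372, -0.1659, 0.2305]
eef_rot: [0.0, 1.0, 0.0, -0.001]
wrist_force: [-1.0, -0.1, -0.3]
opening: 1.001
grasp_force: 0.0
```

```bash
cat >> h.py <<'E'
def shot(nm):
    i=wristinfo();p,d=ctrl.camera("wrist");cv2.imwrite(f"pics/{nm}.png",p[:,:,::-1]);np.savez(f"{nm}.npz",p=p,d=d,**i)
    print(ctrl.get_obs()["eef_pos"],ctrl.get_obs()["eef_rot"].round(4));return p,d,i
E
python3 -c "
from h import *
shot('w1')"
```

```text
[ 0.63683019 -0.16645802  0.2307503 ] [ 1.e-04  1.e+00 -5.e-04 -8.e-04]
```

View pics/w1.png

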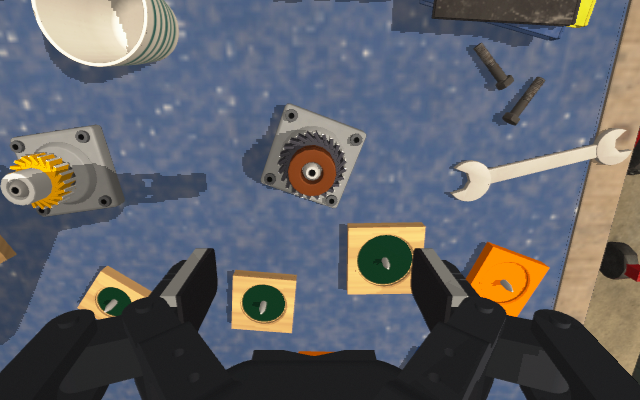

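Wrist view: bush top and bore at (312,173), dark teeth around it, block corners at (290,105), (366,132), (334,207) and (263,181). The 70 stand is at (385,258), the 58 at (263,302) and the 46 at (112,300). The gold/steel arbor is at (15,187).

```bash
python3 - <<'E'
from h import *
z=np.load("w1.npz");i={k:z[k] for k in("camera_matrix","R","t")}
p=z["p"]
print(ctrl.get_obs()["eef_pos"])
h=cv2.cvtColor(p,cv2.COLOR_RGB2HSV);m=((h[...,0]<12)&(h[...,1]>130)&(h[...,2]>50)&(h[...,2]<190)).astype(np.uint8)
c,l,st,ce=cv2.connectedComponentsWithStats(m)
for k in range(1,c):
    if st[k][4]>100: print(st[k],ce[k])
for nm,u,v,hh in(("bush",312,173,.084),("steel",15,187,.080),("s70",385,259,.011),("s58",263.5,302.5,.011),("s46",112,300,.011)):
    print(nm,ray(0,u,v,hh,i).round(4))
print("block",[ray(0,u,v,.02,i).round(3)[:2] for u,v in((290,105),(366,132),(334,207),(263,181))])
E
```

```text
[ 0.63683019 -0.16645802  0.2307503 ]
[ 288  145   48   51 1614] [311.52726146 170.3228005 ]
[624 264  16  18 186] [632.59677419 271.51075269]
bush [ 0.6387 -0.1656  0.084 ]
steel [0.6242 0.1075 0.08  ]
s70 [ 0.5129 -0.2539  0.011 ]
s58 [ 0.4511 -0.1035  0.011 ]
s46 [0.4547 0.0883 0.011 ]
block [array([ 0.695, -0.143]), array([ 0.667, -0.222]), array([ 0.583, -0.19 ]), array([ 0.614, -0.111])]
```

drive_tool([
  [[0.005,-0.003,0.1,0],[0.005,-0.003,0.2,0],[0.005,-0.003,0.28,0],[0.005,-0.003,0.32,0],[0.005,-0.003,0.32,0],[0.005,-0.003,0.32,0],[0.005,-0.003,0.32,0]],
])

```text
time_s: 2.32
eef_pos: [0.6406, -0.1655, 0.1054]
eef_rot: [0.001, 1.0, -0.001, 0.001]
wrist_force: [0.9, -0.5, 0.6]
opening: 0.998
grasp_force: 0.0
```

```bash
python3 -c "
from h import *
shot('w2')"
```

```text
[ 0.64112989 -0.16539131  0.10600509] [ 9.0e-04  1.0e+00 -5.0e-04  1.8e-03]
```

View pics/w2.png

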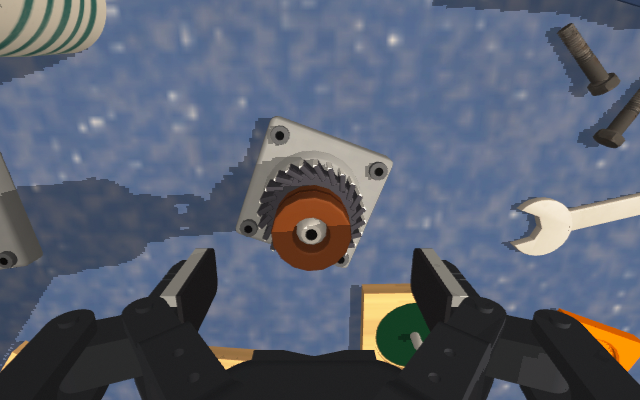

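Bush top centre is at (312,231) and the pads' midline is at about 314, so they are well aligned laterally.

```bash
python3 - <<'E'
from h import *
z=np.load("w2.npz");i={k:z[k] for k in("camera_matrix","R","t")}
print(ray(0,312,231,.084,i),ctrl.get_obs()["eef_pos"],ctrl.get_obs()["q"].round(3))
d=z["d"];print(d[245:262:8,290:334:8])
E
```

```text
[ 0.64139274 -0.16577569  0.084     ] [ 0.64112989 -0.16539131  0.10600509] [-0.431  0.492  1.469 -0.     1.177  1.141]
[[0.18023191 0.         0.18865886 0.18808988 0.1850449  0.18067127]
 [0.18047473 0.1821691  0.18161498 0.18284656 0.18199816 0.18117988]
 [0.18290667 0.18310596 0.18309201 0.18355358 0.18433525 0.18288977]]
```

drive_tool([
  [[0,0,0.04,0],[0,0,0.08,0],[0,0,0.1,0],[0,0,0.1,0],[0,0,0.1,0],[0,0,0.1,0]],
])

```text
time_s: 2.87
eef_pos: [0.641, -0.1642, 0.0649]
eef_rot: [0.001, 1.0, 0.0, 0.001]
wrist_force: [-0.2, 0.2, -0.7]
opening: 0.999
grasp_force: 0.0
```

drive_tool([
  [[0,0,0,0],[0,0,0,0],[0,0,0,0],[0,0,0,0],[0,0,0,0],[0,0,0,0],[0,0,0,0],[0,0,0,0]],
], jaw=1)

```text
time_s: 3.53
eef_pos: [0.6407, -0.1641, 0.0643]
eef_rot: [0.0, 1.0, 0.0, 0.001]
wrist_force: [-0.2, 0.6, 4.8]
opening: 0.488
grasp_force: 61.3
```

drive_tool([
  [[0,0,-0.02,0],[0,0,-0.05,0],[0,0,-0.1,0],[0,0,-0.16,0],[0,0,-0.2,0],[0,0,-0.2,0],[0,0,-0.2,0],[0,0,-0.2,0]],
])

```text
time_s: 4.2
eef_pos: [0.6392, -0.1633, 0.1422]
eef_rot: [-0.0, 1.0, 0.0, -0.001]
wrist_force: [-0.9, -0.4, -2.4]
opening: 0.485
grasp_force: 61.6
```

drive_tool([
  [[-0.05,-0.017,0,0],[-0.12,-0.04,0,0],[-0.2,-0.067,0,0],[-0.28,-0.094,0,0],[-0.36,-0.12,0,0],[-0.42,-0.142,0,0],[-0.455,-0.154,0,0],[-0.47,-0.159,0,0],[-0.47,-0.159,0,0],[-0.47,-0.159,0,0],[-0.47,-0.159,0,0]],
])

```text
time_s: 5.12
eef_pos: [0.453, -0.1007, 0.1433]
eef_rot: [0.0, 1.0, 0.0, 0.0]
wrist_force: [0.1, -0.6, -1.6]
opening: 0.484
grasp_force: 61.6
```

```bash
python3 -c "
from h import *
shot('w3')"
```

```text
[ 0.45296527 -0.10068669  0.14326965] [1.e-04 1.e+00 1.e-04 2.e-04]
```

View pics/w3.png

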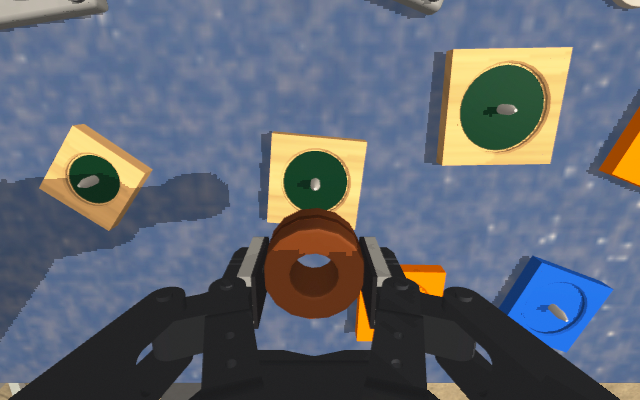

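The bush is held level. The 58 stand's felt is centred at about (315,182), the 46's at (94,179) and the 70's at (505,107).

```bash
cat >> h.py <<'E'
def felt(nm):
    z=np.load(nm+".npz");i={k:z[k] for k in("camera_matrix","R","t")}
    h=cv2.cvtColor(z["p"],cv2.COLOR_RGB2HSV)
    m=((h[...,0]>55)&(h[...,0]<95)&(h[...,1]>90)&(h[...,2]<130)).astype(np.uint8)
    m=cv2.morphologyEx(m,cv2.MORPH_CLOSE,np.ones((9,9)))
    for c in cv2.findContours(m,cv2.RETR_EXTERNAL,cv2.CHAIN_APPROX_NONE)[0]:
        if cv2.contourArea(c)>400:
            # circle fit of the rim on the stand's top plane
            P=np.array([ray(0,u,v,.010,i)[:2] for u,v in c[:,0]])
            s=np.linalg.lstsq(np.c_[2*P,np.ones(len(P))],(P**2).sum(1),rcond=None)[0]
            print(cv2.boundingRect(c),"centre",s[:2].round(4),"dia",round(2*np.sqrt(s[2]+s[:2]@s[:2]),4))
E
python3 -c "
from h import *
felt('w3');felt('w1')"
```

```text
(70, 155, 49, 48) centre [0.4526 0.0866] dia 0.0409
(284, 151, 63, 59) centre [ 0.4508 -0.103 ] dia 0.0525
(461, 65, 82, 84) centre [ 0.5118 -0.2533] dia 0.0651
(98, 288, 33, 28) centre [0.4526 0.0874] dia 0.0382
(243, 285, 42, 36) centre [ 0.45   -0.1031] dia 0.0519
(358, 235, 54, 48) centre [ 0.5116 -0.2535] dia 0.064
```

drive_tool([
  [[0,0.004,0.06,0],[-0.002,0.004,0.14,0],[-0.002,0.004,0.21,0],[-0.002,0.004,0.26,0],[-0.002,0.004,0.28,0],[-0.002,0.004,0.29,0],[-0.002,0.004,0.3,0],[-0.002,0.004,0.305,0],[-0.002,0.004,0.31,0],[-0.002,0.004,0.31,0],[-0.002,0.004,0.31,0]],
])

```text
time_s: 6.08
eef_pos: [0.4518, -0.1021, 0.02]
eef_rot: [0.0, 1.0, 0.0, 0.001]
wrist_force: [-0.6, 0.2, -0.8]
opening: 0.488
grasp_force: 61.6
```

Expected contact is at TCP z ≈ 0.0163, so I'll creep down.

drive_tool([
  [[0,0,0.002,0],[0,0,0.004,0],[0,0,0.006,0],[0,0,0.008,0],[0,0,0.008,0],[0,0,0.008,0]],
])

```text
time_s: 6.58
eef_pos: [0.4513, -0.1018, 0.0163]
eef_rot: [0.0, 1.0, 0.0, 0.0]
wrist_force: [-0.1, 0.6, 2.3]
opening: 0.488
grasp_force: 61.9
```

drive_tool([
  [[0,0,0.001,0],[0,0,0.002,0],[0,0,0.002,0]],
])

```text
time_s: 6.83
eef_pos: [0.4513, -0.1018, 0.0162]
eef_rot: [-0.0, 1.0, 0.0, -0.0]
wrist_force: [-5.4, 2.2, 12.7]
opening: 0.488
grasp_force: 63.2
```

Firm contact on the felt. I'll release and rise.

drive_tool([
  [[0,0,0,0],[0,0,0,0],[0,0,0,0],[0,0,0,0],[0,0,0,0],[0,0,0,0]],
], jaw=0)

```text
time_s: 7.33
eef_pos: [0.4512, -0.1018, 0.0152]
eef_rot: [-0.0, 1.0, 0.0, -0.0]
wrist_force: [-0.8, 0.2, -0.1]
opening: 1.003
grasp_force: 0.0
```

drive_tool([
  [[0,0,-0.02,0],[0,0,-0.08,0],[0,0,-0.16,0],[0,0,-0.26,0],[0,0,-0.36,0],[0,0,-0.42,0],[0,0,-0.42,0]],
])

```text
time_s: 7.92
eef_pos: [0.4547, -0.1035, 0.1902]
eef_rot: [0.003, 1.0, 0.0, 0.005]
wrist_force: [0.7, -0.5, 0.9]
opening: 0.997
grasp_force: 0.0
```

drive_tool([
  [[0.1,0.033,0,0],[0.2,0.067,0,0],[0.3,0.1,0,0],[0.38,0.127,0.02,0],[0.44,0.147,0.06,0],[0.473,0.157,0.12,0],[0.473,0.157,0.17,0],[0.473,0.157,0.19,0],[0.473,0.157,0.195,0],[0.473,0.157,0.195,0],[0.473,0.157,0.195,0]],
])

```text
time_s: 8.83
eef_pos: [0.6408, -0.1646, 0.1067]
eef_rot: [0.0, 1.0, 0.0, 0.001]
wrist_force: [0.8, -0.1, -0.1]
opening: 1.0
grasp_force: 0.0
```

```bash
python3 -c "
from h import *
shot('w4')"
```

```text
[ 0.641121   -0.16479992  0.10719355] [5.0e-04 1.0e+00 2.0e-04 1.2e-03]
```

View pics/w4.png

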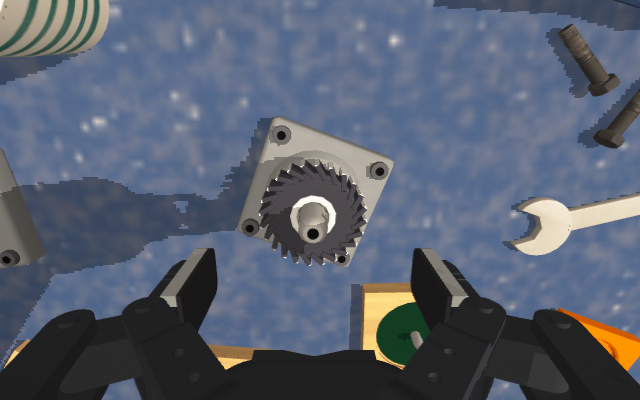

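Dark cutter: teeth run from 260 to 367 across and 158 to 267 down, centre (313.5,212). Spindle tip is at (313,233).

```bash
python3 - <<'E'
from h import *
z=np.load("w4.npz");i={k:z[k] for k in("camera_matrix","R","t")}
print(ray(0,313.5,212,.057,i),ray(0,313,233,.082,i),ray(0,260,212,.055,i)-ray(0,367,212,.055,i))
E
```

```text
[ 0.64179246 -0.16572459  0.057     ] [ 0.63890163 -0.16545172  0.082     ] [-5.07047362e-05  6.67280342e-02  0.00000000e+00]
```

drive_tool([
  [[0,0.002,0.04,0],[0,0.002,0.09,0],[0,0.002,0.13,0],[0,0.002,0.155,0],[0,0.002,0.163,0],[0,0.002,0.163,0],[0,0.002,0.163,0],[0,0.002,0.163,0]],
])

```text
time_s: 9.55
eef_pos: [0.6415, -0.1658, 0.0417]
eef_rot: [0.001, 1.0, 0.0, 0.001]
wrist_force: [0.6, -0.5, 1.0]
opening: 0.998
grasp_force: 0.0
```

drive_tool([
  [[0,0,0,0],[0,0,0,0],[0,0,0,0],[0,0,0,0],[0,0,0,0],[0,0,0,0],[0,0,0,0]],
], jaw=1)

```text
time_s: 10.13
eef_pos: [0.6414, -0.1655, 0.0417]
eef_rot: [0.0, 1.0, 0.0, 0.001]
wrist_force: [-1.6, 1.6, 6.3]
opening: 0.75
grasp_force: 66.7
```

drive_tool([
  [[0,0,-0.01,0],[0,0,-0.03,0],[0,0,-0.07,0],[0,0,-0.13,0],[0,0,-0.2,0],[0,0,-0.25,0],[0,0,-0.275,0],[0,0,-0.275,0],[0,0,-0.275,0],[0,0,-0.275,0]],
])

```text
time_s: 10.97
eef_pos: [0.6392, -0.1648, 0.148]
eef_rot: [-0.001, 1.0, 0.0, -0.002]
wrist_force: [-0.8, 0.3, -4.5]
opening: 0.752
grasp_force: 70.3
```

drive_tool([
  [[-0.01,-0.06,0,0],[-0.03,-0.15,0,0],[-0.05,-0.25,0,0],[-0.07,-0.35,0,0],[-0.09,-0.45,0,0],[-0.11,-0.55,0,0],[-0.13,-0.64,0,0],[-0.15,-0.72,0,0],[-0.17,-0.78,0,0],[-0.19,-0.81,0,0],[-0.19,-0.82,0,0],[-0.19,-0.82,0,0]],
])

```text
time_s: 11.97
eef_pos: [0.5633, 0.1632, 0.1488]
eef_rot: [0.0, 1.0, 0.001, -0.001]
wrist_force: [-0.5, -0.2, -3.3]
opening: 0.751
grasp_force: 70.2
```

```bash
python3 -c "
from h import *
shot('w5');felt('w5')"
```

```text
[0.56403934 0.16214926 0.14917687] [ 3.e-04  1.e+00  4.e-04 -6.e-04]
(148, 163, 88, 82) centre [0.5366 0.2713] dia 0.0768
```

View pics/w5.png

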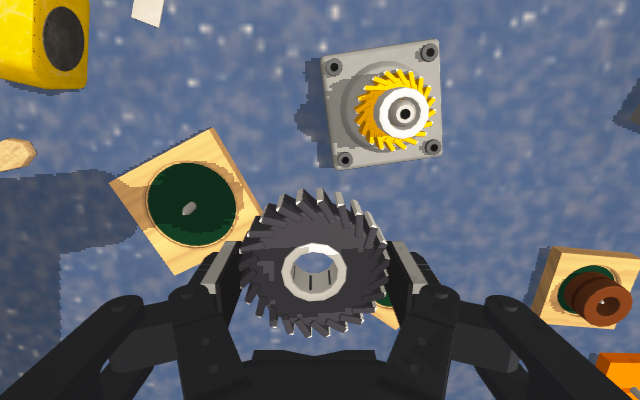

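The cutter is held level and the bush sits on its stand at (600,300). The 82 stand's felt is centred at (192,203) and the steel top is at (404,114).

drive_tool([
  [[-0.01,-0.05,0,0],[-0.03,-0.12,0,0],[-0.045,-0.19,0,0],[-0.06,-0.25,0,0],[-0.063,-0.275,0,0],[-0.063,-0.277,0,0],[-0.063,-0.277,0,0],[-0.063,-0.277,0,0],[-0.063,-0.277,0,0]],
])

```text
time_s: 12.77
eef_pos: [0.5398, 0.2718, 0.15]
eef_rot: [0.0, 1.0, -0.001, -0.0]
wrist_force: [0.5, -0.4, -4.3]
opening: 0.752
grasp_force: 70.2
```

```bash
python3 -c "
from h import *
z=np.load('w5.npz');i={k:z[k] for k in('camera_matrix','R','t')}
print(ray(0,404.5,114,.08,i))
shot('w6');felt('w6')"
```

```text
[0.62200145 0.10569977 0.08      ]
[0.5396873  0.27198683 0.15001591] [ 2.e-04  1.e+00 -7.e-04 -0.e+00]
(486, 245, 44, 39) centre [0.4527 0.0859] dia 0.0405
(269, 136, 89, 72) centre [0.543  0.2706] dia 0.0674
```

drive_tool([
  [[-0.003,-0.003,0.06,0],[-0.003,-0.003,0.14,0],[-0.003,-0.003,0.22,0],[-0.003,-0.003,0.27,0],[-0.003,-0.003,0.3,0],[-0.003,-0.003,0.31,0],[-0.003,-0.003,0.32,0],[-0.003,-0.003,0.328,0],[-0.003,-0.003,0.333,0],[-0.003,-0.003,0.333,0],[-0.003,-0.003,0.333,0]],
])

```text
time_s: 13.73
eef_pos: [0.5386, 0.2749, 0.0179]
eef_rot: [-0.0, 1.0, 0.0, 0.001]
wrist_force: [0.2, -1.0, -3.7]
opening: 0.752
grasp_force: 70.2
```

drive_tool([
  [[0,0,0.002,0],[0,0,0.004,0],[0,0,0.006,0],[0,0,0.008,0],[0,0,0.009,0],[0,0,0.009,0]],
])

```text
time_s: 14.23
eef_pos: [0.5377, 0.2746, 0.0131]
eef_rot: [0.0, 1.0, 0.0, -0.0]
wrist_force: [-0.0, -0.4, -4.4]
opening: 0.75
grasp_force: 70.2
```

drive_tool([
  [[0,0,0.0015,0],[0,0,0.003,0],[0,0,0.004,0],[0,0,0.004,0],[0,0,0.004,0]],
])

```text
time_s: 14.65
eef_pos: [0.538, 0.2747, 0.012]
eef_rot: [0.0, 1.0, 0.0, 0.0]
wrist_force: [-1.1, -1.0, 0.0]
opening: 0.757
grasp_force: 70.6
```

Contact is starting: force went from −4 N to 0.

drive_tool([
  [[0,0,0.001,0],[0,0,0.002,0],[0,0,0.002,0]],
])

```text
time_s: 14.9
eef_pos: [0.538, 0.2746, 0.0119]
eef_rot: [0.0, 1.0, 0.0, -0.0]
wrist_force: [-5.0, -1.2, 6.7]
opening: 0.754
grasp_force: 71.4
```

drive_tool([
  [[0,0,0,0],[0,0,0,0],[0,0,0,0],[0,0,0,0],[0,0,0,0]],
], jaw=0)

```text
time_s: 15.32
eef_pos: [0.5381, 0.2747, 0.0109]
eef_rot: [-0.0, 1.0, 0.0, 0.0]
wrist_force: [0.4, -0.6, -0.0]
opening: 0.995
grasp_force: 0.0
```

drive_tool([
  [[0,0,-0.02,0],[0,0,-0.08,0],[0,0,-0.16,0],[0,0,-0.26,0],[0,0,-0.36,0],[0,0,-0.42,0],[0,0,-0.42,0],[0,0,-0.42,0]],
])

```text
time_s: 15.98
eef_pos: [0.5392, 0.2751, 0.1817]
eef_rot: [-0.001, 1.0, 0.0, 0.002]
wrist_force: [-0.0, 0.9, -0.2]
opening: 1.0
grasp_force: 0.0
```

drive_tool([
  [[0.05,0.1,0,0],[0.1,0.2,0,0],[0.15,0.3,0,0],[0.19,0.37,0.02,0],[0.214,0.41,0.06,0],[0.214,0.42,0.12,0],[0.214,0.42,0.16,0],[0.214,0.42,0.18,0],[0.214,0.42,0.18,0],[0.214,0.42,0.18,0],[0.214,0.42,0.18,0]],
])

```text
time_s: 16.9
eef_pos: [0.624, 0.1072, 0.1077]
eef_rot: [-0.0, 1.0, 0.001, 0.001]
wrist_force: [-0.1, -0.3, -0.2]
opening: 1.0
grasp_force: 0.0
```

```bash
python3 -c "
from h import *
shot('w7')"
```

```text
[0.62429058 0.10718846 0.10818724] [0.e+00 1.e+00 6.e-04 1.e-03]
```

View pics/w7.png

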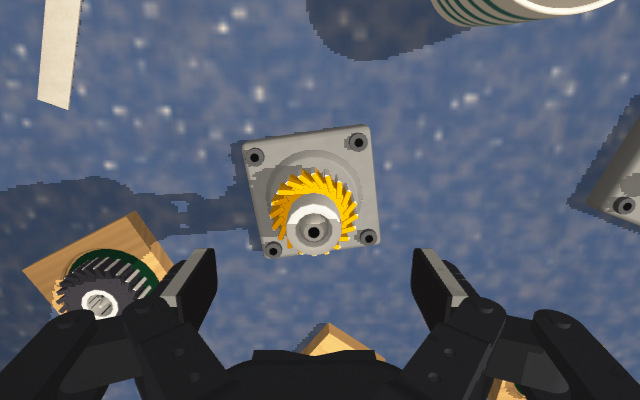

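Steel top centre is at (314,230), matching the pads' midline. The dark cutter is on stand 82 with the pin through its bore at (99,303).

drive_tool([
  [[0,0,0.03,0],[0,0,0.07,0],[0,0,0.1,0],[0,0,0.108,0],[0,0,0.108,0],[0,0,0.108,0],[0,0,0.108,0]],
])

```text
time_s: 17.53
eef_pos: [0.6242, 0.1067, 0.0645]
eef_rot: [0.0, 1.0, 0.0, 0.001]
wrist_force: [-0.2, 0.1, 0.5]
opening: 0.998
grasp_force: 0.0
```

drive_tool([
  [[0,0,0,0],[0,0,0,0],[0,0,0,0],[0,0,0,0],[0,0,0,0],[0,0,0,0],[0,0,0,0],[0,0,0,0],[0,0,0,0]],
], jaw=1)

```text
time_s: 18.28
eef_pos: [0.624, 0.1066, 0.0643]
eef_rot: [0.0, 1.0, 0.0, 0.001]
wrist_force: [-0.6, 0.0, 4.8]
opening: 0.34
grasp_force: 59.8
```

drive_tool([
  [[0,0,-0.01,0],[0,0,-0.03,0],[0,0,-0.07,0],[0,0,-0.12,0],[0,0,-0.17,0],[0,0,-0.2,0],[0,0,-0.21,0],[0,0,-0.21,0],[0,0,-0.21,0]],
])

```text
time_s: 19.03
eef_pos: [0.623, 0.1067, 0.1469]
eef_rot: [0.0, 1.0, 0.0, -0.001]
wrist_force: [1.1, 0.5, -1.2]
opening: 0.338
grasp_force: 60.2
```

drive_tool([
  [[-0.04,0.005,0,0],[-0.1,0.01,0,0],[-0.18,0.02,0,0],[-0.26,0.03,0,0],[-0.34,0.04,0,0],[-0.395,0.045,0,0],[-0.42,0.047,0,0],[-0.424,0.047,0,0],[-0.424,0.047,0,0],[-0.424,0.047,0,0]],
])

```text
time_s: 19.87
eef_pos: [0.4553, 0.0877, 0.1479]
eef_rot: [0.0, 1.0, 0.0, 0.001]
wrist_force: [0.3, -0.6, -0.4]
opening: 0.344
grasp_force: 60.2
```

```bash
python3 -c "
from h import *
shot('w8');felt('w8')"
```

```text
[0.45533275 0.08773498 0.14785743] [0.e+00 1.e+00 1.e-04 5.e-04]
(291, 157, 47, 46) centre [0.4528 0.0863] dia 0.0409
(500, 153, 59, 59) centre [ 0.4501 -0.1035] dia 0.0496
(52, 26, 81, 103) centre [0.5366 0.2728] dia 0.0718
```

View pics/w8.png

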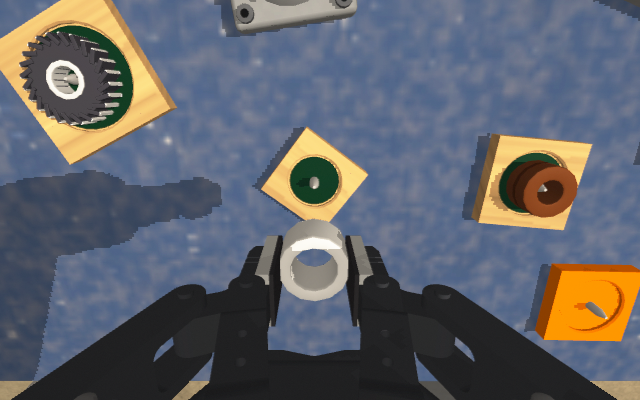

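The spacer is held level. Stand 46's felt is at (314,180); the dark cutter and the bush sit on their stands.

drive_tool([
  [[-0.003,0,0.06,0],[-0.003,0.001,0.14,0],[-0.003,0.001,0.22,0],[-0.003,0.001,0.27,0],[-0.003,0.001,0.29,0],[-0.003,0.001,0.3,0],[-0.003,0.001,0.31,0],[-0.003,0.001,0.316,0],[-0.003,0.001,0.318,0],[-0.003,0.001,0.318,0],[-0.003,0.001,0.318,0]],
])

```text
time_s: 20.83
eef_pos: [0.4536, 0.0874, 0.0213]
eef_rot: [0.0, 1.0, 0.0, 0.001]
wrist_force: [0.0, -0.1, -0.0]
opening: 0.343
grasp_force: 60.2
```

drive_tool([
  [[0,0,0.002,0],[0,0,0.004,0],[0,0,0.006,0],[0,0,0.008,0],[0,0,0.008,0],[0,0,0.008,0]],
])

```text
time_s: 21.33
eef_pos: [0.4527, 0.0874, 0.0172]
eef_rot: [-0.0, 1.0, 0.0, -0.0]
wrist_force: [-0.7, 0.2, -0.7]
opening: 0.341
grasp_force: 60.2
```

drive_tool([
  [[0,0,0.001,0],[0,0,0.002,0],[0,0,0.003,0],[0,0,0.003,0],[0,0,0.003,0]],
])

```text
time_s: 21.75
eef_pos: [0.4528, 0.0874, 0.0163]
eef_rot: [0.0, 1.0, 0.0, -0.0]
wrist_force: [-1.1, 0.6, 4.8]
opening: 0.344
grasp_force: 60.7
```

drive_tool([
  [[0,0,0,0],[0,0,0,0],[0,0,0,0],[0,0,0,0],[0,0,0,0],[0,0,0,0]],
], jaw=0)

```text
time_s: 22.25
eef_pos: [0.4527, 0.0874, 0.016]
eef_rot: [-0.0, 1.0, 0.0, -0.0]
wrist_force: [0.5, 0.1, 0.3]
opening: 1.001
grasp_force: 0.0
```

drive_tool([
  [[0,0,-0.02,0],[0,0,-0.08,0],[0,0,-0.16,0],[0,0,-0.26,0],[0,0,-0.35,0],[0,0,-0.4,0],[0,0,-0.4,0],[0,0,-0.4,0]],
])

```text
time_s: 22.92
eef_pos: [0.4538, 0.0874, 0.178]
eef_rot: [0.0, 1.0, 0.0, 0.002]
wrist_force: [0.3, 0.0, 0.2]
opening: 0.999
grasp_force: 0.0
```

drive_tool([
  [[0.08,-0.01,0,0],[0.17,-0.02,0,0],[0.26,-0.03,0,0],[0.34,-0.04,0.02,0],[0.4,-0.046,0.06,0],[0.427,-0.048,0.11,0],[0.427,-0.048,0.16,0],[0.427,-0.048,0.175,0],[0.427,-0.048,0.175,0],[0.427,-0.048,0.175,0],[0.427,-0.048,0.175,0]],
])

```text
time_s: 23.83
eef_pos: [0.6238, 0.1066, 0.1071]
eef_rot: [0.0, 1.0, 0.0, 0.001]
wrist_force: [1.4, -0.7, 0.1]
opening: 1.0
grasp_force: 0.0
```

```bash
python3 -c "
from h import *
shot('w9')"
```

```text
[0.62415646 0.10664786 0.1076142 ] [0.0e+00 1.0e+00 2.0e-04 1.1e-03]
```

View pics/w9.png

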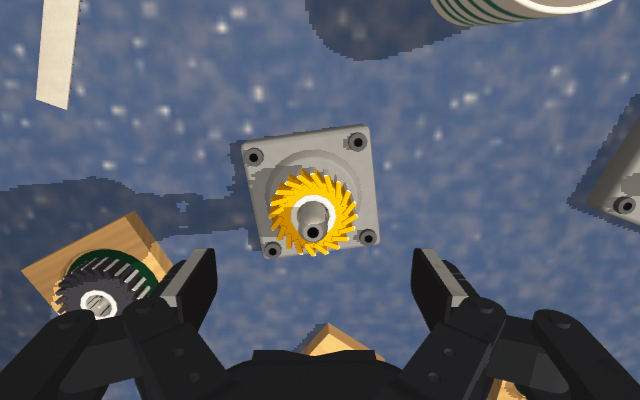

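The gold cutter is still seated, centred at (313,212), and aligned with the pads.

drive_tool([
  [[0,0,0.04,0],[0,0,0.09,0],[0,0,0.13,0],[0,0,0.155,0],[0,0,0.163,0],[0,0,0.163,0],[0,0,0.163,0],[0,0,0.163,0]],
])

```text
time_s: 24.55
eef_pos: [0.6246, 0.1067, 0.0424]
eef_rot: [0.0, 1.0, 0.0, 0.001]
wrist_force: [-0.1, -0.0, 0.3]
opening: 1.003
grasp_force: 0.0
```

drive_tool([
  [[0,0,0,0],[0,0,0,0],[0,0,0,0],[0,0,0,0],[0,0,0,0],[0,0,0,0],[0,0,0,0],[0,0,0,0]],
], jaw=1)

```text
time_s: 25.22
eef_pos: [0.6242, 0.1067, 0.0423]
eef_rot: [0.0, 1.0, 0.0, 0.001]
wrist_force: [-2.1, -0.2, 6.1]
opening: 0.629
grasp_force: 62.2
```

drive_tool([
  [[0,0,-0.01,0],[0,0,-0.03,0],[0,0,-0.07,0],[0,0,-0.13,0],[0,0,-0.2,0],[0,0,-0.25,0],[0,0,-0.275,0],[0,0,-0.275,0],[0,0,-0.275,0],[0,0,-0.275,0]],
])

```text
time_s: 26.05
eef_pos: [0.6223, 0.1067, 0.149]
eef_rot: [-0.0, 1.0, 0.0, -0.002]
wrist_force: [0.1, 0.6, -1.2]
opening: 0.623
grasp_force: 65.1
```

drive_tool([
  [[-0.02,0.06,0,0],[-0.05,0.15,0,0],[-0.08,0.25,0,0],[-0.11,0.35,0,0],[-0.14,0.45,0,0],[-0.17,0.55,0,0],[-0.2,0.65,0,0],[-0.23,0.74,0,0],[-0.25,0.82,0,0],[-0.27,0.87,0,0],[-0.275,0.895,0,0],[-0.276,0.898,0,0]],
])

```text
time_s: 27.05
eef_pos: [0.512, -0.254, 0.1493]
eef_rot: [-0.001, 1.0, -0.001, -0.001]
wrist_force: [0.3, 0.6, -2.9]
opening: 0.628
grasp_force: 65.1
```

drive_tool([
  [[0,0,0,0],[0,0,0,0],[0,0,0,0]],
])

```text
time_s: 27.3
eef_pos: [0.5136, -0.2509, 0.1504]
eef_rot: [-0.0, 1.0, 0.001, -0.0]
wrist_force: [0.1, 0.3, -1.9]
opening: 0.625
grasp_force: 65.1
```

```bash
python3 -c "
from h import *
shot('w10');felt('w10')"
```

```text
[ 0.51365607 -0.25099867  0.15058935] [-3.0e-04  1.0e+00  1.1e-03 -2.0e-04]
(126, 215, 57, 51) centre [ 0.4498 -0.1026] dia 0.0494
(278, 142, 75, 70) centre [ 0.5142 -0.2535] dia 0.0617
```

View pics/w10.png

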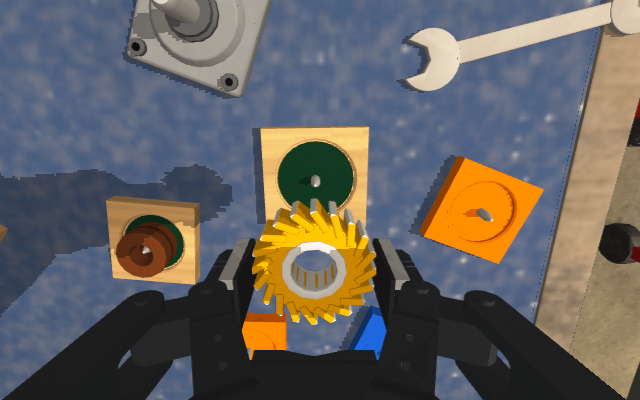

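The gold cutter is held level above stand 70, whose felt is centred at (315,179).

drive_tool([
  [[0,0.003,0.06,0],[-0.001,0.003,0.14,0],[-0.001,0.003,0.22,0],[-0.001,0.003,0.27,0],[-0.001,0.003,0.3,0],[-0.001,0.003,0.31,0],[-0.001,0.003,0.32,0],[-0.001,0.003,0.328,0],[-0.001,0.003,0.333,0],[-0.001,0.003,0.333,0],[-0.001,0.003,0.333,0]],
])

```text
time_s: 28.27
eef_pos: [0.5135, -0.2542, 0.0186]
eef_rot: [0.0, 1.0, 0.0, 0.001]
wrist_force: [-0.0, 0.1, -1.8]
opening: 0.626
grasp_force: 65.1
```

drive_tool([
  [[0,0,0.002,0],[0,0,0.004,0],[0,0,0.006,0],[0,0,0.008,0],[0,0,0.009,0],[0,0,0.009,0]],
])

```text
time_s: 28.77
eef_pos: [0.5127, -0.2537, 0.0139]
eef_rot: [-0.0, 1.0, 0.0, -0.0]
wrist_force: [0.2, 0.3, -2.2]
opening: 0.627
grasp_force: 65.1
```

drive_tool([
  [[0,0,0.0015,0],[0,0,0.003,0],[0,0,0.004,0],[0,0,0.005,0],[0,0,0.005,0],[0,0,0.005,0]],
])

```text
time_s: 29.27
eef_pos: [0.5129, -0.2538, 0.0124]
eef_rot: [-0.0, 1.0, 0.0, -0.0]
wrist_force: [-1.2, 1.0, 3.5]
opening: 0.628
grasp_force: 65.5
```

In contact. I'll release, rise and check.

drive_tool([
  [[0,0,0,0],[0,0,0,0],[0,0,0,0],[0,0,0,0],[0,0,0,0],[0,0,0,0]],
], jaw=0)

```text
time_s: 29.77
eef_pos: [0.5129, -0.2538, 0.0121]
eef_rot: [0.0, 1.0, 0.0, 0.0]
wrist_force: [0.9, -0.4, 0.7]
opening: 1.001
grasp_force: 0.0
```

drive_tool([
  [[0,0,-0.02,0],[0,0,-0.08,0],[0,0,-0.16,0],[0,0,-0.26,0],[0,0,-0.36,0],[0,0,-0.46,0],[0,0,-0.5,0],[0,0,-0.5,0],[0,0,-0.5,0],[0,0,-0.5,0]],
])

```text
time_s: 30.6
eef_pos: [0.5122, -0.2532, 0.2111]
eef_rot: [-0.001, 1.0, 0.0, -0.001]
wrist_force: [0.5, -0.1, -1.3]
opening: 1.002
grasp_force: 0.0
```

```bash
python3 -c "
from h import *
p,d=ctrl.camera('side');np.savez('side1.npz',p=p,d=d)
cv2.imwrite('pics/sf.png',cv2.resize(p[130:310,225:405,::-1],None,fx=3.3,fy=3.3,interpolation=cv2.INTER_CUBIC))"
```

```text
(no output)
```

View pics/sf.png

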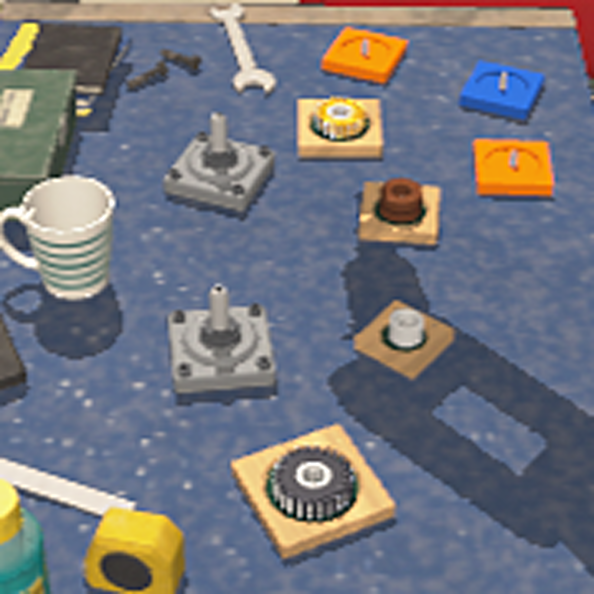

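All four parts sit level on their own stands; the mug and tape are undisturbed. I'll do a numeric centring check from the tops at crop (340,112), (403,187), (407,315) and (313,474).

```bash
python3 - <<'E'
from h import *
for nm,u,v,z,s in(("gold",340,112,.028,(.514,-.2511)),("bush",403,187,.036,(.4521,-.0995)),("steel",407,315,.032,(.4546,.0893)),("dark",313,474,.028,(.5384,.2751))):
    r=ray("side",225+u/3.3-.35,130+v/3.3-.35,z);print(nm,r.round(4),((r[:2]-s)*1000).round(1))
E
```

```text
gold [ 0.5136 -0.2507  0.028 ] [-0.4  0.4]
bush [ 0.45   -0.1063  0.036 ] [-2.1 -6.8]
steel [0.453 0.083 0.032] [-1.6 -6.3]
dark [0.5379 0.2754 0.028 ] [-0.5  0.3]
```

The bush and spacer y-offsets depend on my reading of the tops, so I'll check them with the depth image.

```bash
python3 - <<'E'
from h import *
def cloud(n,d):
    i=ctrl.camera_info(n);K=i["camera_matrix"];v,u=np.indices(d.shape)
    c=np.stack([(u-K[0,2])*d/K[0,0],(v-K[1,2])*d/K[1,1],d],-1)
    return (c-i["t"])@i["R"]
ds={"side":np.load("side1.npz")["d"],"scene":ctrl.camera("scene")[1]}
for n,d in ds.items():
    P=cloud(n,d)
    for nm,s,top,r,h in(("gold",(.5135,-.252),.028,.028,.045),("bush",(.452,-.101),.036,.022,.039),("steel",(.4545,.088),.032,.016,.033),("dark",(.538,.274),.028,.034,.051)):
        near=(np.hypot(P[...,0]-s[0],P[...,1]-s[1])<h+.02)&(d>0)
        Q=P[near&(P[...,2]>top-.006)];S=P[near&(abs(P[...,2]-.014)<.004)&(np.abs(P[...,:2]-s).max(-1)<h+.01)]
        mid=lambda A:(np.percentile(A[:,:2],2,0)+np.percentile(A[:,:2],98,0))/2
        print(n,nm,len(Q),"mid",mid(Q).round(4),"span",np.ptp(Q[:,:2],axis=0).round(3),"z95",np.percentile(Q[:,2],[50,95]).round(4),"stand",mid(S).round(4))
E
```

```text
side gold 1834 mid [ 0.5133 -0.2386] span [0.123 0.117] z95 [0.4219 0.5756] stand [ 0.5157 -0.2495]
side bush 1312 mid [ 0.4374 -0.1198] span [0.09  0.079] z95 [0.5703 0.6104] stand [ 0.4533 -0.0993]
side steel 54 mid [0.4548 0.0885] span [0.028 0.034] z95 [0.0316 0.0348] stand [0.4552 0.0883]
side dark 346 mid [0.5392 0.277 ] span [0.066 0.068] z95 [0.028  0.0314] stand [0.5384 0.2743]
scene gold 1789 mid [ 0.5134 -0.2441] span [0.121 0.128] z95 [0.4064 0.5729] stand [ 0.5139 -0.2488]
scene bush 838 mid [ 0.4374 -0.1175] span [0.09  0.081] z95 [0.5689 0.6102] stand [ 0.4526 -0.0987]
scene steel 56 mid [0.4535 0.0887] span [0.03  0.035] z95 [0.0302 0.0348] stand [0.4549 0.089 ]
scene dark 278 mid [0.537  0.2761] span [0.083 0.072] z95 [0.0273 0.0312] stand [0.5379 0.2745]
```

```bash
python3 - <<'E'
from h import *
d=np.load("side1.npz")["d"];i=ctrl.camera_info("side");K=i["camera_matrix"];v,u=np.indices(d.shape)
P=(np.stack([(u-K[0,2])*d/K[0,0],(v-K[1,2])*d/K[1,1],d],-1)-i["t"])@i["R"]
for nm,s,top in(("gold",(.5135,-.252),.028),("bush",(.452,-.101),.036)):
    Q=P[(d>0)&(np.hypot(P[...,0]-s[0],P[...,1]-s[1])<.05)&(P[...,2]>top-.006)&(P[...,2]<.05)]
    print(nm,len(Q),((Q.min(0)+Q.max(0))/2).round(4),np.ptp(Q,axis=0).round(3),np.median(Q[:,2]).round(4))
print(ctrl.hand_in())
E
```

```text
gold 109 [ 0.5159 -0.2521  0.0292] [0.051 0.061 0.014] 0.0272
bush 87 [ 0.4527 -0.0996  0.0354] [0.041 0.047 0.01 ] 0.0357
the job is handed in; nothing more can be done
None
```

All four parts are off the arbors and lie flat on their own stands, measured within about 3 mm of centre. The mug and tape were left where they were, and the job was handed in at about 31 s; no verdict came back.

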